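# Check a washed sample bottle with the vapour probe

### The arm

A 6-joint arm with a two-finger parallel gripper is mounted at the origin on the work surface. World frame = base frame: x ahead of the robot, y to its left, z up, the work surface at z = 0. Lengths are in m, angles in rad, forces in N, time in s.
With the tool pointing down it reaches from about 0.35 to 0.975 m from the base axis. Payload 4.9 kg.
Tool frame: the origin (TCP) lies at the very end of the fingers, on their centre line; the grasp point (between the pads) lies manip.grip_point_offset behind it (manip.grip_point_offset is the distance from the TCP to the grasp point, in m); z points along the fingers, y is the line along which they close (so a half turn about z gives the same grasp; the last joint's range is limited). The gripper opens to 85 mm and grips with 20 to 120 N. Pads are 22 mm wide; open, the fingers measure 114 mm over their backs; the gripper's body (76 mm by 85 mm) begins 54 mm behind the grasp point. The pads swing forward as they close: fully open they stand 13 mm farther back than shut.
Start: joints at [-1.333, 0.053, 1.613, -0, 1.476, -0.119], TCP at [0.218, -0.586, 0.231] pointing down, gripper open.
Joint ranges: [-3.01, 3.01], [-1.01, 2.22], [0.06, 2.58], [-1.02, 4.17], [0.09, 2.62], [-3.14, 3.14]. Speed limits (rad/s): [2.57, 2.57, 3.14, 3.14, 3.14, 3.14].

### API

Orientations are given as a unit quaternion [w, x, y, z].
In Python, from plant import manip gives the robot as it stands.
- The arm moves only by the shell command python3 -m crank 'ROWS' [OPENING]. ROWS is JSON, a list of rows, each an object of numbers: "x", "y", "z": the shift along the tool's x, y, z in cm; "turn": the turn about the tool's z in rad. In form: [{"x": .., "y": .., "z": .., "turn": ..}, ...]. A call has 1 to 5 rows; each row shifts and turns the commanded pose from where the row before left it, along the tool's axes as they then stand; what a row does not reach is not made up. A row lasts 1/10 s, in which the tool goes at most 50 mm and 8.59 degrees, less where a joint would pass 70% of its speed; a pose out of reach is approached as far as the arm can. A call with a gripper value outside its range is refused whole. OPENING is the opening in per cent of the stroke, from 0 (shut) to 100 (fully open), set as the call begins (- or left out, the last holds). The fingers move at their own pace and stop on an object; the grip force is fixed at half the most. Time passes only in rows, so rows that do not move let the fingers close. It gives the time, the measured TCP pose, the force, the opening and the grip force at its end, in the units of the state.
- manip.state(): the state, without advancing time (a new reading comes with each control period).
- manip.grab_frame(name): name is "scene" or "top"; returns (picture, depth): 400x640x3 uint8, red, green, blue; 400x640 float32, m along the optical axis (not along the pixel's ray), 0 where there is no reading.
- manip.camera_model(name): a dict with "mtx" (3x3 intrinsics, pixels), "world_to_cam" (4x4, takes a point from world to camera coordinates). Camera axes: x right, y down, z forward; pixel columns grow to the right and rows downward; lengths in m; the calibration is good to about 2 mm. A picture is of the moment at which its call begins. camera_model takes no time and is no camera call.
- manip.job_done(): hands the job in; it is judged then, once.
The state is a dict: "time": time; "joint_pos": joint angles; "joint_vel": joint speeds; "joint_efforts": joint torques, N m; "tool_pos": TCP position; "tool_rot": TCP orientation; "contact_force": force on the tool from outside, world axes, zero at the start; "ft_torque": the same for the moment, N m; "gripper_width": opening from 0.0 (shut) to 1.0 (fully open); "grasp_force": force on a finger pad.
Only numpy, scipy, OpenCV 4.12 (cv2) and the standard library are available. Lean on these libraries where they do the work, as an engineer would, in place of code of your own. Each camera call takes 0.05 s, during which the arm holds its last target. There are 200 camera calls.

### The job

The small washed bottle has to be checked for leftover spirit vapour: lift off its cap, which is already unscrewed, and set it down gently and flat on the bench, then take the vapour probe out of the rack. Lower its steel stem straight down through the open neck without ever touching the bottle with the probe, until the tip is about half way down the bottle. Finish while still holding the probe there, upright, motionless and centred in the neck; leave the bottle and everything else standing where they are.

Things in the scene. Friction and masses are not known exactly. Their poses are not given: they have to be found in the camera images.
- cap_center (a point): centre of the small bottle's blue ribbed screw cap: a round cup 54 mm wide, 29 mm high, open below, wall 4.5 mm, top plate 4 mm. It starts unscrewed, loosely over the neck, top plate on the rim (this point 10.5 mm below the mouth), 3 mm of play at the sides; it clears the neck when lifted over 25 mm. Standing flat on the bench this point is 14.5 mm above it.
- bottle: the small empty bottle of clear glass, the shorter of the two blue-capped bottles, loose on the bench. Body 70 mm in diameter up to 82 mm high, then a sloping shoulder to the neck, 39 mm outside, from 105 mm up to the rim at 138 mm. Origin: centre of its underside, z up along its axis. About 240 g.
- bottle_mouth (a point): centre of the small bottle's mouth, level with the rim, 138 mm above the bench. The bore of the neck is 30 mm in diameter and about 33 mm long; below it the bottle widens. Inner floor 6 mm above the bench; half way down the bottle is 69 mm above the bench.
- probe_handle (a point): point on the probe's axis to grip it by, half way up its black round handle, 23 mm in diameter and 62 mm long: it reaches 28 mm above this point and 34 mm below, where it ends in a 28 mm wide, 6 mm high collar. At the start the probe stands upright in the rack, collar on the rack's top, this point 159 mm above the bench. Any grasp yaw will do.
- probe_tip (a point): lower end of the probe's steel stem, on its axis, 144 mm below probe_handle.
- probe_stem (a point): point on the axis of the probe's stem 70 mm above the tip; it is about level with the bottle's mouth when the tip is half way down the bottle.
- rack: fixed stainless steel rack 70 x 160 mm and 125 mm high, long side along its own y, origin at the centre of its underside. In its 5 mm top plate, along its y: the probe's hole at y = -45 mm (13 mm in diameter, stem 8 mm), an empty hole at 0 and the sample tube at +45 mm.
- tall_bottle: bystander: the taller closed glass bottle, 86 mm in diameter, 180 mm high with its 54 mm blue cap, loose. Origin: centre of its underside. Leave it alone.
- nosing_glass: bystander: stemmed tulip glass, 68 mm wide, 150 mm high, loose. Origin: centre of its foot. Leave it alone.
- tube: bystander: glass sample tube with a cork stopper 25 mm wide, hanging in the rack, the stopper standing 20 mm above the rack's top plate. Origin: underside of the stopper. Leave it in place.
- probe: the whole vapour probe: black handle on top (see probe_handle), and below its collar a straight steel stem, 8 mm in diameter, 110 mm long, hanging through a hole of the rack; it must be drawn up 110 mm to be free. Origin at the stem's tip, z up along the probe's axis. About 90 g.
- cap: the whole cap (see cap_center); origin at its centre, z up along its axis. 25 g.
Not all that is in view belongs to the job. Leave any brown or yellow look-alike of the rack alone.

How it is judged:
By the outcome, as a careful person would: the job done as asked, in the order asked, and still so for the second after the job is handed in, while the arm keeps its last pose, push and grip.
It also fails if it takes over 72 s, if anything falls off the work surface, if the arm or the gripper's body presses on something with over 40 N, if the wrist force passes 120 N, or if a joint passes its speed limit or range.

## Working session

There is one attempt and no reset: what is moved stays moved. The work goes in short steps, Python scripts to look and compute and a shell command to move; the robot and the scene stay as the last step left them, time stands still between calls to the robot, and variables do not carry over. Pictures are saved under pics/ and viewed, at most 10 in all, crops included, and the job is handed in when it is done.

```bash
mkdir -p pics; ls
cat > h.py <<'E'
import numpy as np,cv2
from plant import manip
def save(n,im): cv2.imwrite('pics/'+n+'.png',im[:,:,::-1])
def cam(n):
    m=manip.camera_model(n); return np.array(m['mtx']),np.array(m['world_to_cam'])
def ray(n,u,v):
    K,T=cam(n);d=T[:3,:3].T@np.linalg.inv(K)@np.array([u,v,1.]);o=-T[:3,:3].T@T[:3,3];return o,d
def onz(n,u,v,z):
    o,d=ray(n,u,v);return o+d*(z-o[2])/d[2]
def proj(n,p):
    K,T=cam(n);q=K@(T[:3,:3]@np.array(p)+T[:3,3]);return q[:2]/q[2]
def cloud(n,dep):
    K,T=cam(n);v,u=np.mgrid[:400,:640];P=np.stack([(u-K[0,2])/K[0,0]*dep,(v-K[1,2])/K[1,1]*dep,dep],-1)
    return (P-T[:3,3])@T[:3,:3]
E
python3 - <<'E'
from h import *
print(manip.state(),manip.grip_point_offset)
for n in('scene','top'):
    p,d=manip.grab_frame(n);save(n+'0',p);np.savez(n+'0.npz',p=p,d=d);print(n,cam(n),(d>0).mean())
    # blobs of blue
    h=cv2.cvtColor(p,cv2.COLOR_RGB2HSV);m=cv2.inRange(h,(100,120,40),(125,255,255))
    c,_,s,ce=cv2.connectedComponentsWithStats(m)
    print([(list(a),b) for a,b in zip(s.tolist(),ce.tolist()) if a[4]>60])
E
```

```text
pics
{'time': 0.0, 'joint_pos': array([-1.33301537e+00,  5.33556864e-02,  1.61429057e+00,  3.23942250e-05,
        1.47600043e+00, -1.19005181e-01]), 'joint_vel': array([-9.78441205e-05, -6.10198701e-04,  3.36682532e-04, -8.77137098e-04,
        7.85963087e-04,  2.57252367e-04]), 'joint_efforts': array([-3.50687369e-03, -3.93692493e+01, -3.70176101e+01, -3.17300464e-04,
        7.09454980e-03, -3.98947137e-06]), 'tool_pos': array([ 0.218149  , -0.58503046,  0.2300658 ]), 'tool_rot': array([-1.02616218e-03,  9.84129866e-01,  1.77446756e-01, -4.48620696e-05]), 'contact_force': array([-0.00061359,  0.30939479,  0.24812311]), 'ft_torque': array([-0.02141305, -0.01225701, -0.04630384]), 'grasp_force': 0.0, 'gripper_width': 0.9945450336403016} 0.0187
scene (array([[410.86477424,   0.        , 315.80830303],
       [  0.        , 410.86477424, 197.81685088],
       [  0.        ,   0.        ,   1.        ]]), array([[-0.6515931 ,  0.75855548, -0.00447415,  0.3761435 ],
       [ 0.51856261,  0.44112088, -0.73246515, -0.22961665],
       [-0.55364181, -0.47958936, -0.68078983,  1.2581276 ],

[... 712 characters left out ...]
096774]), ([281, 160, 25, 25, 510], [293.1411764705882, 172.2450980392157])]
top (array([[441.98891193,   0.        , 318.75254684],
       [  0.        , 441.98891193, 198.30296256],
       [  0.        ,   0.        ,   1.        ]]), array([[ 0.01876424, -0.99976005, -0.01130276,  0.00842957],
       [-0.99852742, -0.01816319, -0.05111832,  0.58171793],
       [ 0.05090076,  0.01224531, -0.99862864,  1.26668866],
       [ 0.        ,  0.        ,  0.        ,  1.        ]])) 0.99610546875
[([0, 0, 640, 400, 255274], [319.2699178138001, 199.4901595932214]), ([340, 189, 21, 21, 338], [350.1686390532544, 199.39644970414201]), ([433, 196, 23, 21, 388], [444.159793814433, 206.06443298969072])]
```

View pics/scene0.png

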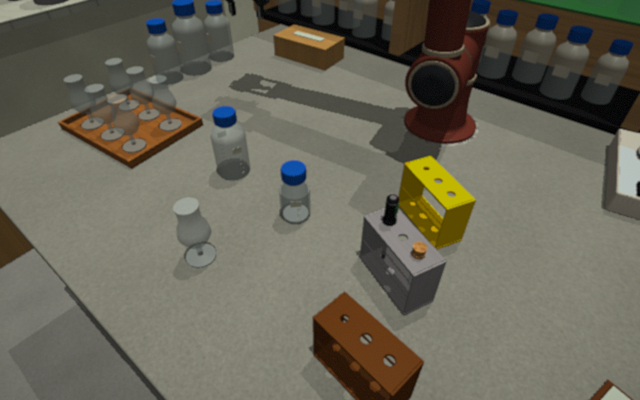

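View pics/top0.png

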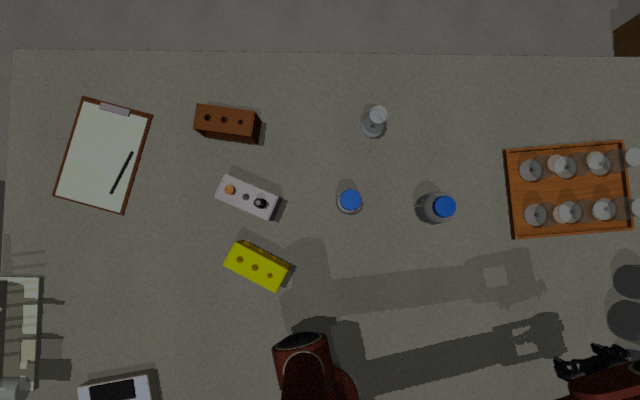

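The scene view shows the small cap at (293,172), the tall one at (224,116), the probe handle at (391,208) and the cork at (418,249). In the top view they are at (350,199), (444,206), (261,203) and (229,189). Next I triangulate.

```bash
cat > m1.py <<'E'
from h import *
import sys
F={n:np.load(n+'0.npz') for n in('scene','top')}
def tri(a,b):
    o1,d1=ray('scene',*a);o2,d2=ray('top',*b)
    s=np.linalg.lstsq(np.c_[d1,-d2],o2-o1,rcond=None)[0];p,q=o1+s[0]*d1,o2+s[1]*d2
    return (p+q)/2,np.linalg.norm(p-q)
C={n:cloud(n,F[n]['d']) for n in F}
boxes={'cap':{'scene':(275,155,312,190),'top':(335,185,366,215)},'probe':{'scene':(380,190,402,230),'top':(250,194,271,212)}}
for k in boxes:
    for n in boxes[k]:
        x0,y0,x1,y1=boxes[k][n];p=F[n]['p'][y0:y1,x0:x1];c=C[n][y0:y1,x0:x1]
        h=cv2.cvtColor(p,cv2.COLOR_RGB2HSV)
        m=cv2.inRange(h,(100,120,40),(125,255,255))>0 if k=='cap' else (h[...,2]<45)&(c[...,2]>.13)
        q=c[m];zt=np.percentile(q[:,2],97);t=m&(c[...,2]>zt-.005)
        v,u=np.nonzero(t);print(k,n,m.sum(),'ztop',zt.round(4),'top pts mid',((c[t].min(0)+c[t].max(0))/2).round(4),c[t].mean(0).round(4),'px',u.mean()+x0,v.mean()+y0,t.sum(), 'all',np.percentile(q,[2,98],axis=0).round(3).tolist())
# rack top, scene+top
for n in C:
    c=C[n];x,y,z=c[...,0],c[...,1],c[...,2]
    p=F[n]['p'].astype(int);m=(abs(z-.125)<.006)&(np.ptp(p,axis=2)<25)&(x>.4)&(x<.8)&(y>.05)&(y<.35)
    l,lab,s,ce=cv2.connectedComponentsWithStats(m.astype(np.uint8));i=1+s[1:,4].argmax();q=c[lab==i]
    r=cv2.minAreaRect((q[:,:2]*1000).astype(np.float32));print('rack',n,len(q),r,np.median(q[:,2]))
E
python3 m1.py
```

```text
cap scene 510 ztop 0.1442 top pts mid [0.8053 0.1646 0.4148] [ 0.5798 -0.0609  0.1459] px 292.8264984227129 168.23028391167193 317 all [[0.553, -0.086, 0.117], [0.602, -0.039, 0.144]]
cap top 338 ztop 0.146 top pts mid [ 0.5734 -0.0639  0.1443] [ 0.5731 -0.0641  0.143 ] px 350.0814479638009 199.57466063348417 221 all [[0.549, -0.088, 0.135], [0.598, -0.041, 0.147]]
probe scene 290 ztop 0.1879 top pts mid [0.8082 0.2905 0.4368] [0.6181 0.198  0.2386] px 391.9375 201.10416666666666 48 all [[0.558, 0.163, 0.131], [0.575, 0.181, 0.188]]
probe top 59 ztop 0.1893 top pts mid [0.5593 0.1705 0.1869] [0.558  0.1677 0.1865] px 258.7368421052632 203.05263157894737 19 all [[0.549, 0.159, 0.132], [0.571, 0.177, 0.189]]
rack scene 2190 ((578.2050170898438, 210.21044921875), (161.7946319580078, 71.86395263671875), 67.53428649902344) 0.12551065314269172
rack top 1353 ((576.74169921875, 213.16546630859375), (160.66250610351562, 69.96757507324219), 67.67961120605469) 0.12511242725323332
```

```bash
cat > go.py <<'E'
from h import *
import sys
from scipy.spatial.transform import Rotation as R
s=manip.state();q=s['tool_rot'];r=R.from_quat([q[1],q[2],q[3],q[0]])
t=np.array([float(a) for a in sys.argv[1:4]])
print('pos',s['tool_pos'].round(4),'shift cm',(r.inv().apply(t-s['tool_pos'])*100).round(2),'tool z',r.as_matrix()[:,2].round(4),'F',s['contact_force'].round(2),'w',round(s['gripper_width'],3),'gf',s['grasp_force'],'t',s['time'])
E
python3 go.py 0.574 -0.0638 0.20; python3 -c "
from h import *
print(onz('top',350.08,199.57,.142),onz('scene',292.8,168.2,.142))"
```

```text
pos [ 0.2182 -0.5851  0.2302] shift cm [ 51.55 -36.41   3.1 ] tool z [-4.0e-04  1.8e-03 -1.0e+00] F [-0.47  0.53 -0.44] w 1.002 gf 0.0 t 0.1
[ 0.57316278 -0.06417789  0.142     ] [ 0.57660783 -0.06417754  0.142     ]
```

```bash
A='[{"x":1.5,"y":-1.06},{"x":3,"y":-2.12},{"x":3,"y":-2.12},{"x":3,"y":-2.12},{"x":3,"y":-2.12}]'
python3 -m crank '[{"x":1.5,"y":-1.06},{"x":3,"y":-2.12},{"x":3,"y":-2.12},{"x":3,"y":-2.12},{"x":3,"y":-2.12}]' 100
python3 -m crank '[{"x":3,"y":-2.12},{"x":3,"y":-2.12},{"x":3,"y":-2.12},{"x":3,"y":-2.12},{"x":3,"y":-2.12}]'
python3 -m crank '[{"x":3,"y":-2.12},{"x":3,"y":-2.12},{"x":3,"y":-2.12},{"x":3,"y":-2.12},{"x":3,"y":-2.12}]'
python3 -m crank '[{"x":3,"y":-2.12},{"x":3,"y":-2.12},{"x":2,"y":-1.4},{"x":1,"y":-0.7},{"x":0}]'
python3 go.py 0.5735 -0.064 0.2
```

```text
pos [ 0.2182 -0.5851  0.2302] shift cm [ 51.49 -36.41   3.1 ] tool z [-4.0e-04  1.8e-03 -1.0e+00] F [-0.47  0.53 -0.44] w 1.002 gf 0.0 t 0.1schema error: expected keys x, y, z, turn
schema error: expected keys x, y, z, turn
schema error: expected keys x, y, z, turn
schema error: expected keys x, y, z, turn
```

```bash
python3 -m crank '[{"x":1.5,"y":-1.06,"z":0,"turn":0},{"x":3,"y":-2.12,"z":0,"turn":0},{"x":3,"y":-2.12,"z":0,"turn":0},{"x":3,"y":-2.12,"z":0,"turn":0},{"x":3,"y":-2.12,"z":0,"turn":0}]' 100
python3 -m crank '[{"x":3,"y":-2.12,"z":0,"turn":0},{"x":3,"y":-2.12,"z":0,"turn":0},{"x":3,"y":-2.12,"z":0,"turn":0},{"x":3,"y":-2.12,"z":0,"turn":0},{"x":3,"y":-2.12,"z":0,"turn":0}]'
python3 -m crank '[{"x":3,"y":-2.12,"z":0,"turn":0},{"x":3,"y":-2.12,"z":0,"turn":0},{"x":3,"y":-2.12,"z":0,"turn":0},{"x":3,"y":-2.12,"z":0,"turn":0},{"x":3,"y":-2.12,"z":0,"turn":0}]'
python3 -m crank '[{"x":3,"y":-2.12,"z":0,"turn":0},{"x":2,"y":-1.4,"z":0,"turn":0},{"x":1,"y":-0.7,"z":0,"turn":0},{"x":0,"y":0,"z":0,"turn":0}]'
python3 go.py 0.5735 -0.064 0.2
```

```text
time: 0.6
tool_pos: [0.3123, -0.4468, 0.2309]
tool_rot: [-0.0, 0.984, 0.178, 0.0]
contact_force: [0.6, 0.0, -0.3]
gripper_width: 0.999
grasp_force: 0.0
time: 1.1
tool_pos: [0.4156, -0.2949, 0.231]
tool_rot: [-0.0, 0.984, 0.178, 0.0]
contact_force: [0.8, 1.0, 0.8]
gripper_width: 1.004
grasp_force: 0.0
time: 1.6
tool_pos: [0.5188, -0.1432, 0.2311]
tool_rot: [-0.0, 0.984, 0.178, -0.0]
contact_force: [1.5, -0.8, 0.2]
gripper_width: 0.998
grasp_force: 0.0
time: 2.0
tool_pos: [0.56, -0.0837, 0.2309]
tool_rot: [-0.0, 0.984, 0.179, -0.0]
contact_force: [0.2, -0.1, -0.5]
gripper_width: 0.998
grasp_force: 0.0
pos [ 0.56   -0.0837  0.2309] shift cm [ 1.96 -1.37  3.09] tool z [-8.e-04  3.e-04 -1.e+00] F [ 0.19 -0.09 -0.49] w 0.998 gf 0.0 t 2.0
```

```bash
python3 -m crank '[{"x":1,"y":-0.7,"z":2,"turn":0},{"x":0.96,"y":-0.67,"z":2,"turn":0},{"x":0,"y":0,"z":2,"turn":0},{"x":0,"y":0,"z":1,"turn":0},{"x":0,"y":0,"z":0,"turn":0}]'
python3 - <<'E'
from h import *
a,d1=manip.grab_frame('scene');b,d2=manip.grab_frame('top')
f=lambda i,x,y:cv2.resize(i[y:y+100,x:x+100],(400,400),interpolation=2)
save('hov',np.hstack([f(a,243,110),f(b,300,150)]))
E
python3 go.py 0.5735 -0.064 0.113
```

```text
time: 2.5
tool_pos: [0.5719, -0.066, 0.1593]
tool_rot: [-0.001, 0.984, 0.177, -0.002]
contact_force: [-0.1, 0.1, -0.0]
gripper_width: 1.002
grasp_force: 0.0
pos [ 0.5736 -0.0662  0.162 ] shift cm [ 0.07 -0.21  4.9 ] tool z [ 6.e-04 -3.e-04 -1.e+00] F [ 0.4  -0.25  0.68] w 1.001 gf 0.0 t 2.6
```

View pics/hov.png

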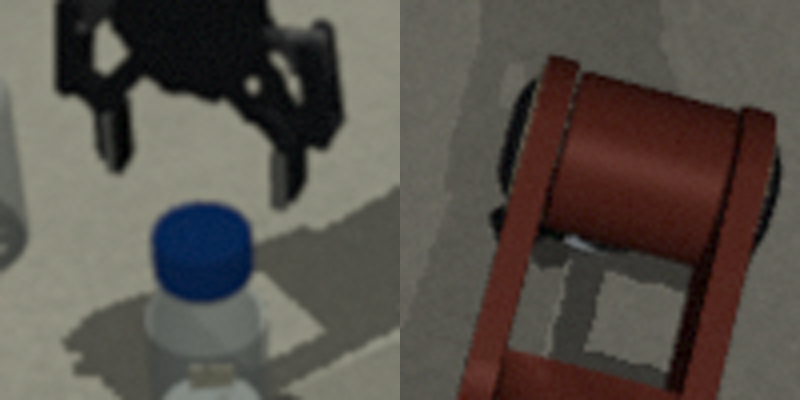

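Scene crop: fingertips at full-image (272.5,152.5) and (314.8,161.8), straddling the cap centred at column 293.5. The top camera is blocked by the arm. I check the fingertip midpoint against the projection, then descend.

```bash
python3 -c "
from h import *
p=manip.state()['tool_pos'];
for z in (.165,.172,.178): print(proj('scene',[p[0],p[1],z]), proj('scene',[.5735,-.064,z]))
print(proj('scene',[.5735,-.064,.142]))"
python3 -m crank '[{"x":0.05,"y":-0.2,"z":1,"turn":0},{"x":0,"y":0,"z":1.2,"turn":0},{"x":0,"y":0,"z":1.2,"turn":0},{"x":0,"y":0,"z":1.2,"turn":0},{"x":0,"y":0,"z":0.3,"turn":0}]'
python3 -m crank '[{"x":0,"y":0,"z":0,"turn":0},{"x":0,"y":0,"z":0,"turn":0}]'
python3 go.py 0.5735 -0.064 0.113
```

```text
[292.60450154 158.52961544] [293.40820354 158.92502281]
[292.46015639 155.84744707] [293.26817245 156.24190747]
[292.33514546 153.52454005] [293.14689627 153.91815207]
[293.8575618  167.53511115]
time: 3.1
tool_pos: [0.5719, -0.063, 0.1095]
tool_rot: [-0.001, 0.984, 0.177, -0.002]
contact_force: [0.2, 0.4, -0.4]
gripper_width: 1.001
grasp_force: 0.0
time: 3.3
tool_pos: [0.5736, -0.0635, 0.1125]
tool_rot: [0.0, 0.984, 0.177, 0.0]
contact_force: [-0.3, 0.5, -1.2]
gripper_width: 1.0
grasp_force: 0.0
pos [ 0.5736 -0.0635  0.1125] shift cm [-0.03  0.05 -0.05] tool z [ 4.e-04 -1.e-04 -1.e+00] F [-0.27  0.47 -1.15] w 1.0 gf 0.0 t 3.3
```

```bash
python3 -m crank '[{"x":0,"y":0,"z":0,"turn":0},{"x":0,"y":0,"z":0,"turn":0},{"x":0,"y":0,"z":0,"turn":0},{"x":0,"y":0,"z":0,"turn":0},{"x":0,"y":0,"z":0,"turn":0}]' 67
python3 -m crank '[{"x":0,"y":0,"z":0,"turn":0},{"x":0,"y":0,"z":0,"turn":0},{"x":0,"y":0,"z":0,"turn":0},{"x":0,"y":0,"z":0,"turn":0},{"x":0,"y":0,"z":0,"turn":0}]' 50
python3 -m crank '[{"x":0,"y":0,"z":0,"turn":0},{"x":0,"y":0,"z":0,"turn":0}]' 
python3 go.py 0.44 -0.09 0.113
```

```text
time: 3.8
tool_pos: [0.5735, -0.0635, 0.1125]
tool_rot: [0.0, 0.984, 0.177, 0.0]
contact_force: [0.6, -0.2, -0.6]
gripper_width: 0.673
grasp_force: 0.1
time: 4.3
tool_pos: [0.5738, -0.0636, 0.1129]
tool_rot: [0.0, 0.984, 0.177, 0.0]
contact_force: [1.1, -2.2, 3.8]
gripper_width: 0.606
grasp_force: 62.8
time: 4.5
tool_pos: [0.5738, -0.0636, 0.1129]
tool_rot: [0.0, 0.984, 0.177, 0.0]
contact_force: [0.0, -0.9, 5.2]
gripper_width: 0.608
grasp_force: 62.9
pos [ 0.5738 -0.0636  0.1129] shift cm [-13.46  -2.2   -0.03] tool z [ 1.1e-03 -4.0e-04 -1.0e+00] F [ 0.04 -0.89  5.17] w 0.608 gf 62.877842020243406 t 4.5
```

```bash
python3 -m crank '[{"x":0,"y":0,"z":-0.4,"turn":0},{"x":0,"y":0,"z":-0.8,"turn":0},{"x":0,"y":0,"z":-0.8,"turn":0},{"x":0,"y":0,"z":-0.8,"turn":0},{"x":0,"y":0,"z":-0.8,"turn":0}]'
python3 -m crank '[{"x":0,"y":0,"z":-0.8,"turn":0},{"x":0,"y":0,"z":-0.8,"turn":0},{"x":0,"y":0,"z":-0.6,"turn":0},{"x":0,"y":0,"z":-0.2,"turn":0},{"x":0,"y":0,"z":0,"turn":0}]'
python3 - <<'E'
from h import *
a,d1=manip.grab_frame('scene')
save('lift',cv2.resize(a[90:240,220:370],(600,600),interpolation=2))
E
python3 go.py 0.44 -0.09 0.113
```

```text
time: 5.0
tool_pos: [0.5733, -0.0633, 0.1491]
tool_rot: [-0.0, 0.984, 0.177, 0.0]
contact_force: [0.4, -1.3, -0.1]
gripper_width: 0.61
grasp_force: 62.5
time: 5.5
tool_pos: [0.5735, -0.0635, 0.1727]
tool_rot: [0.0, 0.984, 0.177, 0.0]
contact_force: [-0.2, -0.1, -0.6]
gripper_width: 0.612
grasp_force: 62.5
pos [ 0.5733 -0.0634  0.1722] shift cm [-13.42  -2.16   5.92] tool z [-1.e-04  1.e-04 -1.e+00] F [ 0.14 -0.06 -0.27] w 0.611 gf 62.55121622700244 t 5.55
```

View pics/lift.png

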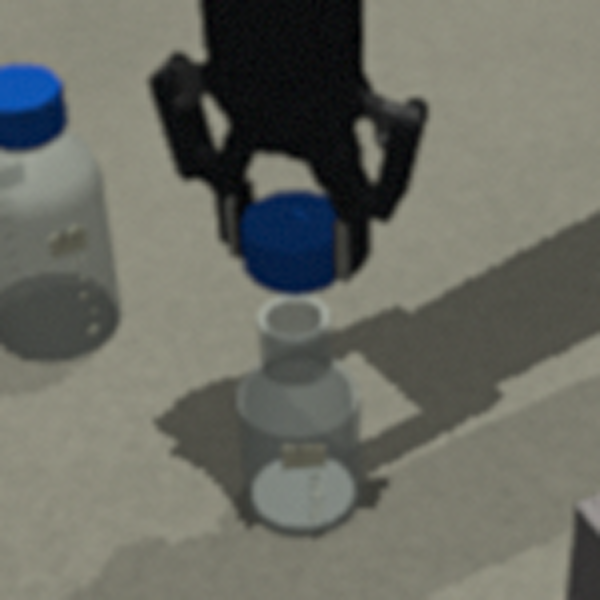

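The cap is in the fingers with its lower edge at about (293,162), clear of the mouth at (293,169). The bottle is still standing. I carry the cap to (0.44, -0.09).

```bash
python3 -m crank '[{"x":-1,"y":-0.16,"z":0,"turn":0},{"x":-2.5,"y":-0.4,"z":0,"turn":0},{"x":-3,"y":-0.5,"z":0,"turn":0},{"x":-3,"y":-0.5,"z":0,"turn":0},{"x":-2.5,"y":-0.4,"z":0,"turn":0}]'
python3 -m crank '[{"x":-1.4,"y":-0.2,"z":1,"turn":0},{"x":0,"y":0,"z":3,"turn":0},{"x":0,"y":0,"z":4,"turn":0},{"x":0,"y":0,"z":4,"turn":0},{"x":0,"y":0,"z":2,"turn":0}]'
python3 -m crank '[{"x":0,"y":0,"z":0.8,"turn":0},{"x":0,"y":0,"z":0.4,"turn":0},{"x":0,"y":0,"z":0.2,"turn":0},{"x":0,"y":0,"z":0,"turn":0},{"x":0,"y":0,"z":0,"turn":0}]'
python3 - <<'E'
from h import *
a,d1=manip.grab_frame('scene')
p=manip.state()['tool_pos'];u,v=proj('scene',p).astype(int);print(u,v)
save('place',cv2.resize(a[v-50:v+50,u-50:u+50],(500,500),interpolation=2))
E
python3 go.py 0.44 -0.09 0.0
```

```text
time: 6.05
tool_pos: [0.4518, -0.087, 0.1714]
tool_rot: [-0.0, 0.984, 0.177, -0.001]
contact_force: [-0.5, 0.6, -0.2]
gripper_width: 0.61
grasp_force: 62.6
time: 6.55
tool_pos: [0.4367, -0.0889, 0.0282]
tool_rot: [-0.002, 0.984, 0.177, -0.003]
contact_force: [-0.1, -0.2, 0.3]
gripper_width: 0.607
grasp_force: 62.6
time: 7.05
tool_pos: [0.4413, -0.0903, 0.0196]
tool_rot: [0.001, 0.984, 0.177, 0.001]
contact_force: [0.2, 0.8, -0.2]
gripper_width: 0.611
grasp_force: 62.6
323 176
pos [ 0.4412 -0.0903  0.0195] shift cm [-0.1  -0.07  1.95] tool z [ 2.1e-03 -8.0e-04 -1.0e+00] F [ 0.13 -0.76  0.06] w 0.612 gf 62.63138294219971 t 7.1
```

View pics/place.png

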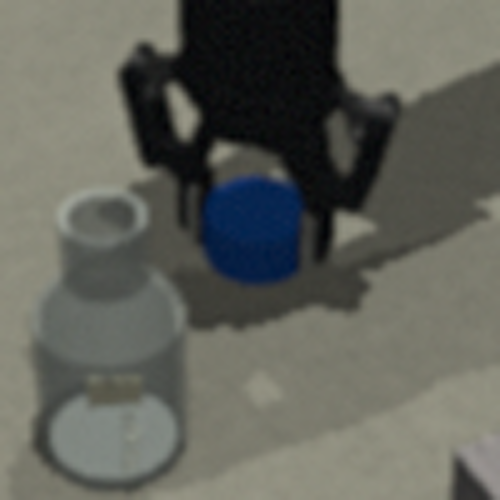

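The cap is just above the bench at about (323,172) with nothing around it, and the fingertips are above its lower edge. I lower it slowly.

```bash
python3 -m crank '[{"x":0,"y":0,"z":0.4,"turn":0},{"x":0,"y":0,"z":0.4,"turn":0},{"x":0,"y":0,"z":0.3,"turn":0},{"x":0,"y":0,"z":0.1,"turn":0},{"x":0,"y":0,"z":0.1,"turn":0}]'
python3 -m crank '[{"x":0,"y":0,"z":0.1,"turn":0},{"x":0,"y":0,"z":0.1,"turn":0},{"x":0,"y":0,"z":0,"turn":0},{"x":0,"y":0,"z":0,"turn":0}]'
python3 -m crank '[{"x":0,"y":0,"z":0.05,"turn":0},{"x":0,"y":0,"z":0.05,"turn":0},{"x":0,"y":0,"z":0,"turn":0}]'
```

```text
time: 7.6
tool_pos: [0.4401, -0.0899, 0.005]
tool_rot: [-0.0, 0.984, 0.177, -0.0]
contact_force: [0.4, -0.4, -0.4]
gripper_width: 0.608
grasp_force: 62.6
time: 8.0
tool_pos: [0.4403, -0.09, 0.0034]
tool_rot: [0.0, 0.984, 0.177, 0.0]
contact_force: [-0.8, -0.2, -0.1]
gripper_width: 0.609
grasp_force: 62.6
time: 8.3
tool_pos: [0.4402, -0.09, 0.0023]
tool_rot: [-0.0, 0.984, 0.177, -0.0]
contact_force: [0.3, 0.4, 0.4]
gripper_width: 0.611
grasp_force: 62.6
```

```bash
python3 -m crank '[{"x":0,"y":0,"z":0.05,"turn":0},{"x":0,"y":0,"z":0.05,"turn":0},{"x":0,"y":0,"z":0,"turn":0}]'
python3 -m crank '[{"x":0,"y":0,"z":0.05,"turn":0},{"x":0,"y":0,"z":0,"turn":0}]'
python3 -m crank '[{"x":0,"y":0,"z":0.05,"turn":0},{"x":0,"y":0,"z":0,"turn":0}]'
```

```text
time: 8.6
tool_pos: [0.4402, -0.09, 0.0012]
tool_rot: [-0.0, 0.984, 0.177, -0.0]
contact_force: [-0.4, 0.6, 0.7]
gripper_width: 0.607
grasp_force: 62.6
time: 8.8
tool_pos: [0.4402, -0.09, 0.0008]
tool_rot: [-0.0, 0.984, 0.177, -0.0]
contact_force: [-0.1, -0.2, -0.9]
gripper_width: 0.611
grasp_force: 62.6
time: 9.0
tool_pos: [0.4402, -0.0899, 0.0002]
tool_rot: [-0.0, 0.984, 0.177, -0.0]
contact_force: [-0.1, 0.3, -0.2]
gripper_width: 0.608
grasp_force: 62.6
```

```bash
python3 -m crank '[{"x":0,"y":0,"z":0.05,"turn":0},{"x":0,"y":0,"z":0,"turn":0}]'
python3 -m crank '[{"x":0,"y":0,"z":0.05,"turn":0},{"x":0,"y":0,"z":0,"turn":0}]'
python3 - <<'E'
from h import *
for i in range(1):
    a,d=manip.grab_frame('scene');c=cloud('scene',d);h=cv2.cvtColor(a,cv2.COLOR_RGB2HSV)
    m=(cv2.inRange(h,(100,120,30),(125,255,255))>0);m[:, :300]=0;m[:140]=0;m[220:]=0;m[:,360:]=0
    v,u=np.nonzero(m);print(len(u),u.min(),u.max(),v.min(),v.max())
    print(proj('scene',[.4402,-.09,.029]),proj('scene',[.4402,-.09,0]))
    # front-edge expected: lowest row of bottom circle radius .027; top row of top circle
    t=np.linspace(0,6.28,90)
    for z in(0,.003):
        lo=[proj('scene',[.4402+.027*np.cos(k),-.09+.027*np.sin(k),z])[1] for k in t];hi=[proj('scene',[.4402+.027*np.cos(k),-.09+.027*np.sin(k),z+.029])[1] for k in t];print(z,'rows',min(hi),max(lo))
E
```

```text
time: 9.2
tool_pos: [0.4403, -0.09, -0.0001]
tool_rot: [-0.0, 0.984, 0.177, 0.0]
contact_force: [-0.1, -0.9, 0.3]
gripper_width: 0.61
grasp_force: 62.8
time: 9.4
tool_pos: [0.4404, -0.09, -0.0002]
tool_rot: [-0.0, 0.984, 0.177, -0.0]
contact_force: [-2.8, 0.3, 5.2]
gripper_width: 0.609
grasp_force: 63.3
358 314 333 167 188
[324.08726959 173.15796346] [323.983125   181.87053311]
0 rows 166.48211881208837 188.8439700554291
0.003 rows 165.5661813437702 187.9546141145003
```

Contact is at 5 N and the image rows match a cap resting on the bench. I release it and back up.

```bash
python3 -m crank '[{"x":0,"y":0,"z":0,"turn":0},{"x":0,"y":0,"z":0,"turn":0},{"x":0,"y":0,"z":0,"turn":0}]' 70
python3 -m crank '[{"x":0,"y":0,"z":0,"turn":0},{"x":0,"y":0,"z":0,"turn":0},{"x":0,"y":0,"z":0,"turn":0},{"x":0,"y":0,"z":0,"turn":0}]' 100
python3 -m crank '[{"x":0,"y":0,"z":-1,"turn":0},{"x":0,"y":0,"z":-2,"turn":0},{"x":0,"y":0,"z":-4,"turn":0},{"x":0,"y":0,"z":-5,"turn":0},{"x":0,"y":0,"z":-5,"turn":0}]'
python3 -m crank '[{"x":0,"y":0,"z":-5,"turn":0},{"x":0,"y":0,"z":-2,"turn":0},{"x":0,"y":0,"z":0,"turn":0},{"x":0,"y":0,"z":0,"turn":0}]'
python3 go.py 0.56 0.17 0.24
python3 - <<'E'
from h import *
for n in ('scene','top'):
    a,d=manip.grab_frame(n);np.savez(n+'1.npz',p=a,d=d);save(n+'1',a)
E
```

```text
time: 9.75
tool_pos: [0.4401, -0.0899, -0.0009]
tool_rot: [-0.0, 0.984, 0.177, -0.0]
contact_force: [0.3, -0.3, 0.5]
gripper_width: 0.698
grasp_force: 0.0
time: 10.15
tool_pos: [0.4403, -0.09, -0.0007]
tool_rot: [-0.0, 0.984, 0.177, -0.0]
contact_force: [-0.0, -0.1, 0.1]
gripper_width: 1.001
grasp_force: 0.0
time: 10.65
tool_pos: [0.4396, -0.0897, 0.1714]
tool_rot: [-0.0, 0.984, 0.177, -0.0]
contact_force: [1.1, 0.0, 0.2]
gripper_width: 1.002
grasp_force: 0.0
time: 11.05
tool_pos: [0.4401, -0.0899, 0.2394]
tool_rot: [0.0, 0.984, 0.177, 0.0]
contact_force: [-0.5, -0.1, -1.3]
gripper_width: 1.0
grasp_force: 0.0
pos [ 0.4401 -0.0899  0.2394] shift cm [ 20.31 -20.16  -0.06] tool z [ 5.e-04 -2.e-04 -1.e+00] F [-0.55 -0.12 -1.26] w 1.0 gf 0.0 t 11.05
```

View pics/scene1.png

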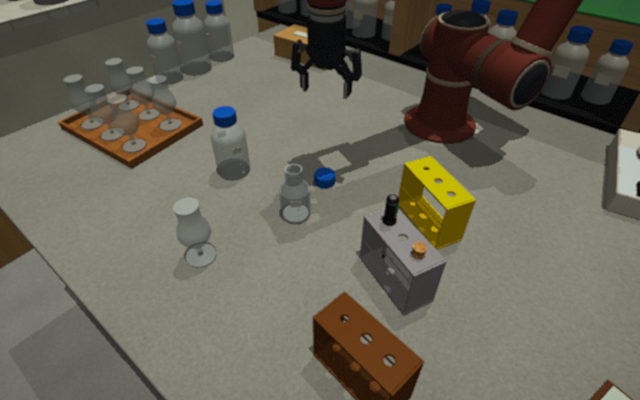

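View pics/top1.png

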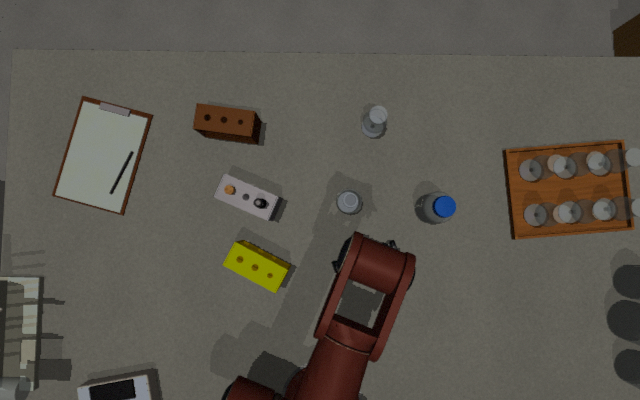

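Cap lies flat at scene (324,178). The open mouth is at scene (293,171), top (349,201). The rest is undisturbed. I look closely at the mouth and the probe in the saved frames.

Run:
```python
from h import *
a=np.load('scene1.npz')['p'];b=np.load('top1.npz')['p']
f=lambda i,x,y,w=40:cv2.resize(i[y:y+w,x:x+w],(400,300 if 0 else 400),interpolation=cv2.INTER_CUBIC)
g=lambda i,x,y:cv2.convertScaleAbs(cv2.resize(i[y:y+30,x:x+40],(400,300),interpolation=cv2.INTER_CUBIC),alpha=1.6)
save('close',np.vstack([np.hstack([g(a,273,158),g(b,328,186)]),np.hstack([g(a,372,190),g(b,240,188)])]))
print('mouth exp',proj('scene',[.5735,-.064,.138]),proj('top',[.5735,-.064,.138]))
print('probe exp',proj('scene',[.56,.17,.187]),proj('top',[.56,.17,.187]),proj('top',[.56,.17,.131]))
```

```text
mouth exp [293.93407378 169.00114602] [349.92310697 199.51386151]
probe exp [393.26767725 197.14878212] [257.80505415 202.24143023] [260.96689045 203.13730514]
```

View pics/close.png

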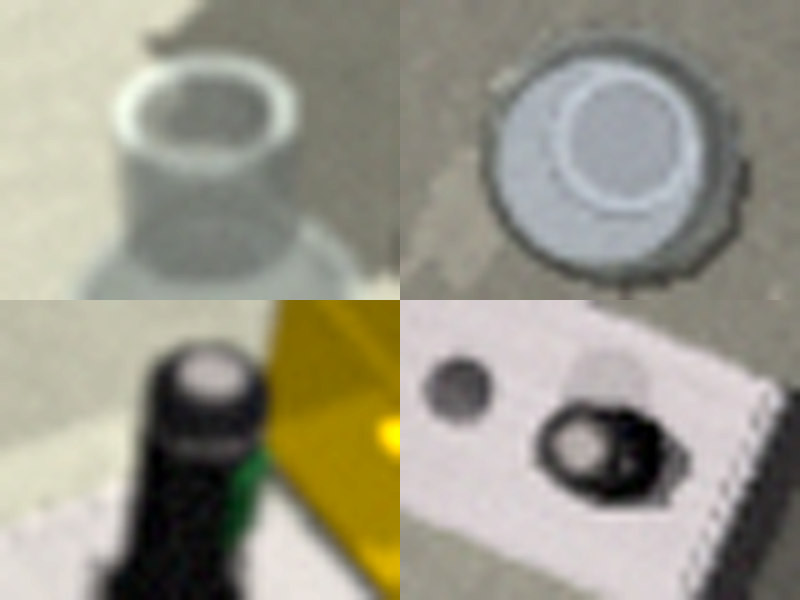

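Close-up, in full-image pixels: mouth centre at scene (293.2,168.7), top (350.3,199.3). Probe's top disc at scene (392.7,196.7), top (257.5,201.8).

```bash
python3 - <<'E'
from h import *
def tri(a,b):
    o1,d1=ray('scene',*a);o2,d2=ray('top',*b)
    s=np.linalg.lstsq(np.c_[d1,-d2],o2-o1,rcond=None)[0];p,q=o1+s[0]*d1,o2+s[1]*d2
    return ((p+q)/2).round(4),np.linalg.norm(p-q).round(4)
print('mouth',tri((293.2,168.7),(350.3,199.3)),onz('scene',293.2,168.7,.138),onz('top',350.3,199.3,.138))
print('probe',tri((392.7,196.7),(257.5,201.8)),onz('scene',392.7,196.7,.187),onz('top',257.5,201.8,.187))
E
python3 go.py 0.5605 0.171 0.24
```

```text
mouth (array([ 0.5742, -0.0651,  0.1387]), np.float64(0.0005)) [ 0.57376624 -0.06589294  0.138     ] [ 0.57407853 -0.06497747  0.138     ]
probe (array([0.5613, 0.17  , 0.189 ]), np.float64(0.0011)) [0.55965311 0.16857188 0.187     ] [0.56109576 0.17079631 0.187     ]
pos [ 0.4392 -0.0896  0.2372] shift cm [ 20.46 -20.18  -0.29] tool z [-0.0033  0.0013 -1.    ] F [ 0.29 -0.34  0.5 ] w 1.003 gf 0.0 t 11.15
```

```bash
python3 -m crank '[{"x":1,"y":-1,"z":0,"turn":0},{"x":2.5,"y":-2.5,"z":0,"turn":0},{"x":3,"y":-3,"z":0,"turn":0},{"x":3,"y":-3,"z":0,"turn":0},{"x":3,"y":-3,"z":0,"turn":0}]'
python3 -m crank '[{"x":3,"y":-3,"z":0,"turn":0},{"x":2.5,"y":-2.5,"z":0,"turn":0},{"x":1.5,"y":-1.4,"z":0,"turn":0},{"x":0.6,"y":-0.5,"z":0,"turn":0},{"x":0,"y":0,"z":0,"turn":0}]'
python3 -m crank '[{"x":0,"y":0,"z":0,"turn":0},{"x":0,"y":0,"z":0,"turn":0}]'
python3 go.py 0.5605 0.170 0.139
```

```text
time: 11.65
tool_pos: [0.5131, 0.0723, 0.2367]
tool_rot: [-0.0, 0.984, 0.177, -0.002]
contact_force: [0.2, -0.5, 0.1]
gripper_width: 1.0
grasp_force: 0.0
time: 12.15
tool_pos: [0.5584, 0.1669, 0.2372]
tool_rot: [0.0, 0.984, 0.178, -0.002]
contact_force: [0.7, 0.7, -0.1]
gripper_width: 1.004
grasp_force: 0.0
time: 12.35
tool_pos: [0.5587, 0.1656, 0.239]
tool_rot: [0.0, 0.984, 0.177, -0.0]
contact_force: [0.4, 0.2, -0.0]
gripper_width: 0.998
grasp_force: 0.0
pos [0.5587 0.1656 0.239 ] shift cm [ 0.33 -0.35 10.  ] tool z [-7.e-04 -4.e-04 -1.e+00] F [ 0.4   0.15 -0.01] w 0.998 gf 0.0 t 12.35
```

```bash
python3 -m crank '[{"x":0.33,"y":-0.35,"z":1,"turn":0},{"x":0,"y":0,"z":2.5,"turn":0},{"x":0,"y":0,"z":2.5,"turn":0},{"x":0,"y":0,"z":2,"turn":0},{"x":0,"y":0,"z":1.2,"turn":0}]'
python3 -m crank '[{"x":0,"y":0,"z":0.8,"turn":0},{"x":0,"y":0,"z":0,"turn":0},{"x":0,"y":0,"z":0,"turn":0}]'
python3 -m crank '[{"x":0,"y":0,"z":0,"turn":0},{"x":0,"y":0,"z":0,"turn":0},{"x":0,"y":0,"z":0,"turn":0},{"x":0,"y":0,"z":0,"turn":0},{"x":0,"y":0,"z":0,"turn":0}]' 36
python3 go.py 0.5605 0.170 0.139
python3 - <<'E'
from h import *
a,d1=manip.grab_frame('scene');b,d=manip.grab_frame('top')
save('grasp',cv2.resize(np.hstack([a[150:250,340:440],b[150:250,210:310]]),(800,400),interpolation=2))
E
```

```text
time: 12.85
tool_pos: [0.5596, 0.1705, 0.1445]
tool_rot: [-0.0, 0.984, 0.177, -0.002]
contact_force: [-1.6, 0.0, -0.9]
gripper_width: 1.001
grasp_force: 0.0
time: 13.15
tool_pos: [0.5615, 0.1712, 0.1402]
tool_rot: [-0.0, 0.984, 0.177, 0.001]
contact_force: [0.9, 1.2, -0.1]
gripper_width: 1.0
grasp_force: 0.0
time: 13.65
tool_pos: [0.561, 0.1712, 0.1395]
tool_rot: [-0.0, 0.984, 0.177, 0.0]
contact_force: [0.6, 0.4, -0.6]
gripper_width: 0.361
grasp_force: 0.0
pos [0.561  0.1712 0.1395] shift cm [-0.09  0.09  0.05] tool z [ 3.e-04  1.e-04 -1.e+00] F [ 0.56  0.37 -0.63] w 0.361 gf 0.0 t 13.65
```

View pics/grasp.png

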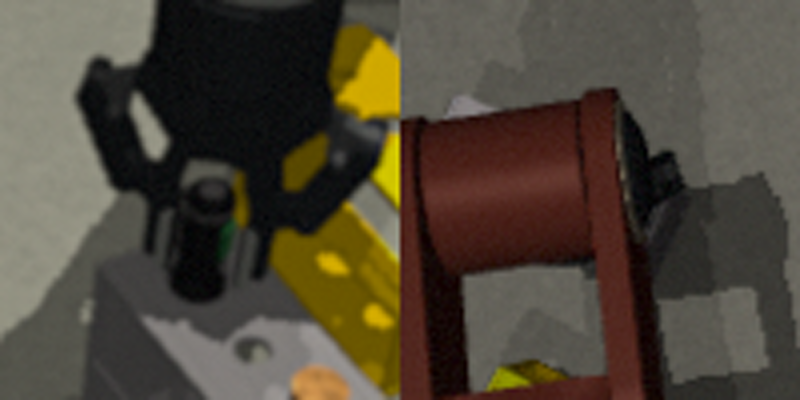

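The fingers stand either side of the handle (scene (390,200)), clear of the rack top and the cork. I correct 1 mm and close.

```bash
python3 -m crank '[{"x":-0.05,"y":0.09,"z":0,"turn":0},{"x":0,"y":0,"z":0,"turn":0}]' 
python3 -m crank '[{"x":0,"y":0,"z":0,"turn":0},{"x":0,"y":0,"z":0,"turn":0},{"x":0,"y":0,"z":0,"turn":0},{"x":0,"y":0,"z":0,"turn":0},{"x":0,"y":0,"z":0,"turn":0}]' 10
python3 go.py 0.574 -0.065 0.32
```

```text
time: 13.95
tool_pos: [0.5607, 0.17, 0.1392]
tool_rot: [0.0, 0.984, 0.177, -0.0]
contact_force: [-0.6, 0.1, -0.3]
gripper_width: 0.357
grasp_force: 0.0
time: 14.45
tool_pos: [0.5609, 0.1701, 0.1395]
tool_rot: [0.0, 0.984, 0.177, 0.0]
contact_force: [0.1, -0.6, 0.9]
gripper_width: 0.253
grasp_force: 58.7
pos [0.5609 0.1701 0.1395] shift cm [ -6.98  22.49 -18.05] tool z [ 3.e-04 -1.e-04 -1.e+00] F [ 0.08 -0.61  0.87] w 0.253 gf 58.71723804390058 t 14.45
```

```bash
python3 -m crank '[{"x":0,"y":0,"z":-0.5,"turn":0},{"x":0,"y":0,"z":-1,"turn":0},{"x":0,"y":0,"z":-1,"turn":0},{"x":0,"y":0,"z":-1,"turn":0},{"x":0,"y":0,"z":-1,"turn":0}]'
python3 -m crank '[{"x":0,"y":0,"z":-1.5,"turn":0},{"x":0,"y":0,"z":-1.5,"turn":0},{"x":0,"y":0,"z":-1.5,"turn":0},{"x":0,"y":0,"z":-1.5,"turn":0},{"x":0,"y":0,"z":-1.5,"turn":0}]'
python3 -m crank '[{"x":0,"y":0,"z":-2,"turn":0},{"x":0,"y":0,"z":-2,"turn":0},{"x":0,"y":0,"z":-1.5,"turn":0},{"x":0,"y":0,"z":-0.5,"turn":0},{"x":0,"y":0,"z":0,"turn":0}]'
python3 go.py 0.574 -0.065 0.32
```

```text
time: 14.95
tool_pos: [0.561, 0.1702, 0.1857]
tool_rot: [-0.0, 0.984, 0.177, 0.0]
contact_force: [-0.1, 0.3, -1.2]
gripper_width: 0.256
grasp_force: 58.6
time: 15.45
tool_pos: [0.5609, 0.1701, 0.2609]
tool_rot: [-0.0, 0.984, 0.177, 0.0]
contact_force: [1.1, -0.1, -0.9]
gripper_width: 0.253
grasp_force: 58.6
time: 15.95
tool_pos: [0.5611, 0.1701, 0.3203]
tool_rot: [0.0, 0.984, 0.177, 0.001]
contact_force: [-0.4, -0.3, -0.4]
gripper_width: 0.249
grasp_force: 58.6
pos [0.5611 0.1701 0.3203] shift cm [-7.01 22.48  0.03] tool z [ 1.5e-03  2.0e-04 -1.0e+00] F [-0.4  -0.29 -0.42] w 0.249 gf 58.612132826820016 t 15.95
```

```bash
python3 -m crank '[{"x":-0.3,"y":1,"z":0,"turn":0},{"x":-0.8,"y":2.5,"z":0,"turn":0},{"x":-0.9,"y":3,"z":0,"turn":0},{"x":-1,"y":3,"z":0,"turn":0},{"x":-1,"y":3,"z":0,"turn":0}]'
python3 -m crank '[{"x":-1,"y":3,"z":0,"turn":0},{"x":-0.8,"y":2.8,"z":0,"turn":0},{"x":-0.6,"y":2,"z":0,"turn":0},{"x":-0.4,"y":1.4,"z":0,"turn":0},{"x":-0.2,"y":0.7,"z":0,"turn":0}]'
python3 -m crank '[{"x":0,"y":0,"z":0,"turn":0},{"x":0,"y":0,"z":0,"turn":0},{"x":0,"y":0,"z":0,"turn":0}]'
python3 go.py 0.574 -0.065 0.32
python3 - <<'E'
from h import *
p=manip.state()['tool_pos'].copy()
a,d1=manip.grab_frame('scene');b,d=manip.grab_frame('top');np.savez('hold.npz',a=a,b=b,p=p,da=d1)
g=lambda i,x,y,w,h:cv2.convertScaleAbs(cv2.resize(i[y:y+h,x:x+w],(w*8,h*8),interpolation=cv2.INTER_CUBIC),alpha=1.5)
u,v=proj('scene',[p[0],p[1],p[2]-.125]).round(1);print(u,v,proj('scene',[p[0],p[1],p[2]-.015]))
save('hold',g(a,268,110,50,75))
E
```

```text
time: 16.45
tool_pos: [0.5662, 0.0372, 0.3175]
tool_rot: [-0.0, 0.984, 0.177, -0.001]
contact_force: [1.0, -0.7, -1.9]
gripper_width: 0.252
grasp_force: 58.7
time: 16.95
tool_pos: [0.573, -0.0656, 0.3181]
tool_rot: [-0.0, 0.984, 0.177, -0.001]
contact_force: [0.1, 0.2, -0.9]
gripper_width: 0.252
grasp_force: 58.8
time: 17.25
tool_pos: [0.5734, -0.0634, 0.3193]
tool_rot: [-0.0, 0.984, 0.178, 0.0]
contact_force: [-0.2, -0.3, -1.4]
gripper_width: 0.25
grasp_force: 58.8
pos [ 0.5734 -0.0634  0.3193] shift cm [-0.01  0.17 -0.07] tool z [-0.e+00  3.e-04 -1.e+00] F [-0.24 -0.25 -1.37] w 0.25 gf 58.75879978761077 t 17.25
293.1 147.6 [290.56571934  99.33351989]
```

View pics/hold.png

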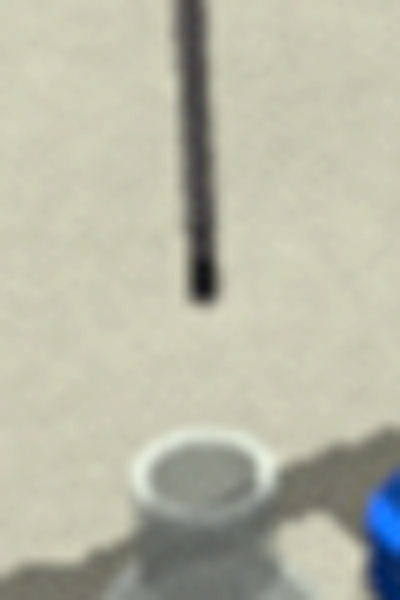

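The stem hangs plumb; its tip is at (292.9,146.7), directly above the mouth at (292.9,169.1). I check the position along the viewing direction with depth.

Run:
```python
from h import *
f=np.load('hold.npz');a,d,p=f['a'],f['da'],f['p'];c=cloud('scene',d);g=cv2.cvtColor(a,cv2.COLOR_RGB2GRAY)
m=np.zeros_like(g,bool);
for v in range(112,147):
    u=284+g[v,284:300].argmin();m[v,u]=1
    if v%8==0: print(v,u,c[v,u].round(4))
q=c[m];print('stem front median',np.median(q,0))
view=-(np.array([-.553,-.48])/np.hypot(.553,.48))
print('axis ~',np.median(q[:,:2],0)-view*.004, 'tcp',p)
# subpixel stem columns
for v in (116,124,132,140):
    w=np.clip(g[v,275:284].mean()-g[v,282:302].astype(float)-15,0,None);uu=(w*np.arange(282,302)).sum()/w.sum()
    zs=np.linspace(p[2]-.13,p[2]-.02,200);pr=np.array([proj('scene',[p[0],p[1],z]) for z in zs]);print('col',v,uu.round(2),np.interp(v,pr[::-1,1][::-1] if pr[0,1]<pr[-1,1] else pr[::-1,1],pr[:,0] if pr[0,1]<pr[-1,1] else pr[::-1,0]).round(2))
r=c[155:182,282:306].reshape(-1,3);k=(r[:,2]>.134)&(r[:,2]<.144);r=r[k];print('rim',len(r),r.mean(0).round(4),np.ptp(r,axis=0).round(4),((r.max(0)+r.min(0))/2).round(4))
b=f['b'];
```

```text
112 292 [ 0.5758 -0.059   0.2802]
120 292 [ 0.5745 -0.0613  0.2611]
128 292 [ 0.5762 -0.0607  0.244 ]
136 293 [ 0.576  -0.0593  0.2258]
144 293 [ 0.5752 -0.0613  0.2051]
stem front median [ 0.57500955 -0.06113215  0.24046603]
axis ~ [ 0.57198877 -0.06375416] tcp [ 0.57344433 -0.06335629  0.31931116]
col 116 291.56 291.43
col 124 291.99 291.84
col 132 292.31 292.25
col 140 292.74 292.67
rim 110 [ 0.5762 -0.0659  0.1377] [0.0384 0.0389 0.0068] [ 0.5755 -0.0662  0.1377]
```

```bash
python3 - <<'E'
from h import *
print(onz('scene',293.05,168.8,.138),onz('scene',293.05,168.8,.139))
for t in ([.574,-.065],[.5745,-.0655],[.575,-.066]): print(t,proj('scene',t+[.138]),proj('top',t+[.138]))
E
python3 go.py 0.5745 -0.0655 0.26
```

```text
[ 0.57422266 -0.0659055   0.138     ] [ 0.57510396 -0.06502644  0.139     ]
[0.574, -0.065] [293.43144616 168.92266884] [350.30815702 199.33010858]
[0.5745, -0.0655] [293.10037994 168.93957913] [350.50212122 199.14288705]
[0.575, -0.066] [292.76928577 168.95649085] [350.69607894 198.95567176]
pos [ 0.5735 -0.0634  0.3194] shift cm [0.02 0.23 5.94] tool z [ 1.e-04  1.e-04 -1.e+00] F [-0.25 -0.53 -0.79] w 0.255 gf 58.758927905000746 t 17.35
```

```bash
python3 -m crank '[{"x":0.02,"y":0.23,"z":1,"turn":0},{"x":0,"y":0,"z":2,"turn":0},{"x":0,"y":0,"z":1,"turn":0},{"x":0,"y":0,"z":0,"turn":0},{"x":0,"y":0,"z":0,"turn":0}]'
python3 go.py 0.5745 -0.0655 0.1935
cat > st.py <<'E'
from h import *
p=manip.state()['tool_pos'].copy();a,d=manip.grab_frame('scene');g=cv2.cvtColor(a,cv2.COLOR_RGB2GRAY).astype(float);c=cloud('scene',d)
V,U=[],[]
v0=int(proj('scene',[p[0],p[1],p[2]-.03])[1]);v1=int(min(proj('scene',[p[0],p[1],p[2]-.1245])[1],160))
for v in range(v0,v1):
    w=np.clip(np.median(g[v,275:283])-g[v,284:304]-15,0,None)
    if w.sum()>0: V.append(v);U.append((w*np.arange(284,304)).sum()/w.sum())
k=np.polyfit(V,U,1);vm=.5*(v0+v1);e=proj('scene',[p[0],p[1],p[2]-.065])
print('stem line at row',e[1],'col',np.polyval(k,e[1]),'exp',e[0],'slope',k[0],'exp',(proj('scene',[p[0],p[1],p[2]-.12])-proj('scene',[p[0],p[1],p[2]-.03]))@[1,0]/((proj('scene',[p[0],p[1],p[2]-.12])-proj('scene',[p[0],p[1],p[2]-.03]))@[0,1]))
print('extrap col at mouth row 168.8:',np.polyval(k,168.8),'mouth 293.05')
E
python3 st.py
```

```text
time: 17.85
tool_pos: [0.5744, -0.0662, 0.2791]
tool_rot: [-0.0, 0.984, 0.178, -0.0]
contact_force: [0.9, 0.2, -0.4]
gripper_width: 0.255
grasp_force: 58.7
pos [ 0.5744 -0.0662  0.2791] shift cm [ 0.04 -0.06  8.56] tool z [-5.e-04  1.e-04 -1.e+00] F [ 0.93  0.15 -0.43] w 0.255 gf 58.74814553651959 t 17.85
stem line at row 139.21176878026913 col 291.38869574819324 exp 291.27529552901547 slope 0.047947744680473144 exp 0.05439499965814623
extrap col at mouth row 168.8: 292.8073847042637 mouth 293.05
```

```bash
python3 -m crank '[{"x":0.03,"y":-0.05,"z":0.5,"turn":0},{"x":0,"y":0,"z":0.5,"turn":0},{"x":0,"y":0,"z":0.5,"turn":0},{"x":0,"y":0,"z":0.5,"turn":0},{"x":0,"y":0,"z":0.5,"turn":0}]'
python3 -m crank '[{"x":0,"y":0,"z":0.5,"turn":0},{"x":0,"y":0,"z":0,"turn":0},{"x":0,"y":0,"z":0,"turn":0}]'
python3 go.py 0.5745 -0.0655 0.1935;python3 st.py
```

```text
time: 18.4
tool_pos: [0.5744, -0.0657, 0.2537]
tool_rot: [-0.0, 0.984, 0.177, -0.0]
contact_force: [0.4, 0.5, -1.2]
gripper_width: 0.252
grasp_force: 58.8
time: 18.7
tool_pos: [0.5745, -0.0657, 0.2491]
tool_rot: [-0.0, 0.984, 0.177, -0.0]
contact_force: [0.1, -0.6, -0.7]
gripper_width: 0.253
grasp_force: 58.8
pos [ 0.5745 -0.0657  0.2491] shift cm [ 0.01 -0.02  5.56] tool z [-3.e-04  1.e-04 -1.e+00] F [ 0.11 -0.58 -0.74] w 0.253 gf 58.75240102875978 t 18.7
stem line at row 151.41845897525187 col 292.1916719899655 exp 292.0726872880861 slope 0.050336245685350806 exp 0.05412187263465271
extrap col at mouth row 168.8: 293.06659350937724 mouth 293.05
```

```bash
python3 -m crank '[{"x":0,"y":0,"z":0.6,"turn":0},{"x":0,"y":0,"z":0.6,"turn":0},{"x":0,"y":0,"z":0.6,"turn":0},{"x":0,"y":0,"z":0.6,"turn":0},{"x":0,"y":0,"z":0.6,"turn":0}]'
python3 -m crank '[{"x":0,"y":0,"z":0.6,"turn":0},{"x":0,"y":0,"z":0.6,"turn":0},{"x":0,"y":0,"z":0.6,"turn":0},{"x":0,"y":0,"z":0.5,"turn":0},{"x":0,"y":0,"z":0.25,"turn":0}]'
python3 -m crank '[{"x":0,"y":0,"z":0,"turn":0},{"x":0,"y":0,"z":0,"turn":0},{"x":0,"y":0,"z":0,"turn":0},{"x":0,"y":0,"z":0,"turn":0},{"x":0,"y":0,"z":0,"turn":0}]'
python3 - <<'E'
from h import *
p=manip.state()['tool_pos'].copy();a,d=manip.grab_frame('scene');g=cv2.cvtColor(a,cv2.COLOR_RGB2GRAY);c=cloud('scene',d)
print('exp stem at mouth',proj('scene',[p[0],p[1],.138]),'tip',proj('scene',[p[0],p[1],p[2]-.1245]))
for v in range(152,204,2): print(v,g[v,282:306])
q=[c[v,284+g[v,284:302].argmin()] for v in range(150,165)];print('stem front',np.median(q,0))
r=c[155:182,282:306].reshape(-1,3);k=(r[:,2]>.134)&(r[:,2]<.144);r=r[k];print('rim',len(r),((r.max(0)+r.min(0))/2).round(4))
E
python3 go.py 0.5745 -0.0655 0.1935
```

```text
time: 19.25
tool_pos: [0.5744, -0.0657, 0.2185]
tool_rot: [-0.0, 0.984, 0.177, -0.0]
contact_force: [-0.1, 0.2, -1.3]
gripper_width: 0.253
grasp_force: 58.8
time: 19.75
tool_pos: [0.5743, -0.0657, 0.193]
tool_rot: [-0.0, 0.984, 0.177, -0.0]
contact_force: [0.0, 0.6, -2.1]
gripper_width: 0.25
grasp_force: 58.8
time: 20.25
tool_pos: [0.5747, -0.0658, 0.1941]
tool_rot: [0.0, 0.984, 0.177, 0.0]
contact_force: [0.3, -1.3, -1.2]
gripper_width: 0.25
grasp_force: 58.8
exp stem at mouth [292.95560178 168.92457863] tip [294.24383247 192.66685538]
152 [142 143 139 120  76  23   0   8   6   9   8  10   6   2  17  18  44  97
 129 139 139 138 139 137]
154 [143 141 143 136 103  56  17   2   7  11   9   6   1   7  25  54  89 126
 140 142 139 138 138 138]
156 [139 140 140 141 138 127 116 102  73  41  22  28  51  86 116 134 139 141
 138 136 137 138 139 137]
158 [137 139 139 140 139 139 141 139 123  86  55  53  83 122 141 140 138 139
 139 139 137 137 137 137]
160 [138 138 137 135 137 136 138 141 134  99  58  49  77 120 137 137 136 137
 138 140 140 141 138 139]
162 [138 138 138 139 138 139 137 138 133  
[... 1603 characters left out ...]
4]
194 [ 92  93  92  96  95  97  98  98  99 100 101 100 101 101 102 106 108 108
 107 107 105 105 105 103]
196 [ 75  84  90  95  97  99  99 100  99 100 101 101  99 100  99 102 103 106
 108 107 106 101  94  87]
198 [71 72 74 79 81 84 89 91 94 98 97 97 97 97 95 95 91 93 89 91 86 84 83 82]
200 [69 72 74 75 76 75 76 76 81 84 84 83 81 82 83 82 82 82 83 81 79 82 82 83]
202 [ 70  74  73  74  74  73  76  79  89  98 100  93  86  87  93  94  92  95
  95  85  78  75  76  72]
stem front [ 0.57734332 -0.06292469  0.17120867]
rim 114 [ 0.5746 -0.067   0.1391]
pos [ 0.5746 -0.0658  0.194 ] shift cm [-0.   -0.03  0.05] tool z [ 3.e-04 -0.e+00 -1.e+00] F [-1.19  0.49 -1.32] w 0.251 gf 58.75386142171919 t 20.3
```

Run:
```python
from h import *
f=np.load('hold.npz');p=f['p'];g=cv2.cvtColor(f['a'],cv2.COLOR_RGB2GRAY)
for v in range(140,152): print(v,g[v,288:299])
vw=np.array([.755,.655])
for o in(.1245,.1215): print(o,'tip front edge',proj('scene',[p[0]+.004*vw[0],p[1]+.004*vw[1],p[2]-o]))
p=manip.state()['tool_pos']
a,_=manip.grab_frame('scene');g=cv2.cvtColor(a,cv2.COLOR_RGB2GRAY);print(g[150:160,292:296].mean(1))
for o in(.1245,.1215): print(o,'collar front bottom',proj('scene',[p[0]+.014*vw[0],p[1]+.014*vw[1],p[2]-o+.11]))
```

```text
140 [131 135 131  94  51  41  66 115 135 137 136]
141 [131 136 131  94  52  39  64 116 136 136 135]
142 [134 136 132  91  44  28  55 114 135 137 134]
143 [134 136 131  90  38  15  46 103 130 134 134]
144 [133 135 131  90  36  15  42  96 128 134 136]
145 [133 135 131  89  37  13  41  94 126 137 137]
146 [133 135 129  95  47  23  48  99 131 137 138]
147 [135 137 133 108  76  60  78 115 134 138 138]
148 [135 137 134 129 117 110 116 132 138 138 139]
149 [136 137 138 138 137 134 135 140 139 139 138]
150 [137 137 137 137 137 138 138 138 137 138 136]
151 [137 136 138 135 135 136 137 138 137 136 136]
0.1245 tip front edge [292.98011326 148.55678216]
0.1215 tip front edge [292.91755468 147.3527993 ]
[14.25  9.    9.    7.5   6.5  19.   46.   73.   78.75 77.5 ]
0.1245 collar front bottom [291.85653538 157.37243464]
0.1215 collar front bottom [291.79150302 156.19511673]
```

Tip and collar edges both suggest the tip is about 3 mm higher than assumed (about 72 mm), so I lower it slightly and hand in.

```bash
python3 -m crank '[{"x":0,"y":0,"z":0.1,"turn":0},{"x":0,"y":0,"z":0.1,"turn":0},{"x":0,"y":0,"z":0.05,"turn":0},{"x":0,"y":0,"z":0,"turn":0},{"x":0,"y":0,"z":0,"turn":0}]'
python3 -m crank '[{"x":0,"y":0,"z":0,"turn":0},{"x":0,"y":0,"z":0,"turn":0},{"x":0,"y":0,"z":0,"turn":0},{"x":0,"y":0,"z":0,"turn":0},{"x":0,"y":0,"z":0,"turn":0}]'
python3 -c "
from plant import manip
print(manip.job_done())"
```

```text
time: 20.85
tool_pos: [0.5745, -0.0658, 0.1913]
tool_rot: [-0.0, 0.984, 0.177, -0.0]
contact_force: [-0.1, -0.9, -1.3]
gripper_width: 0.252
grasp_force: 58.8
time: 21.35
tool_pos: [0.5746, -0.0658, 0.1913]
tool_rot: [0.0, 0.984, 0.177, 0.0]
contact_force: [0.0, 0.2, -1.3]
gripper_width: 0.255
grasp_force: 58.8
the job is handed in; nothing more can be done
None
```

The job is handed in at about 21 s: the cap lies flat on the bench, and the arm is still holding the probe upright and centred in the neck with its tip about 70 mm above the bench, with no sign in the force readings that it touched the bottle.

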